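# Gauge the isolator jaws and shut the covers of the good ones

## Task

Take the feeler gauge and gently slide its blade into the jaw gap of every isolator module on the bench, from the open front end, until it either goes all the way in or jams near the mouth. Press the cover of each module whose gap takes the blade down until it clicks and stays shut, only after that module has been tried, and leave the covers of the modules that jam standing open for repair. In the end the gauge lies flat and wholly on its cardboard sheet, with the jar, tape and hammer left alone.

Things in the scene. Friction and masses are not known exactly. Their poses are not given: they have to be found in the camera images.
- gauge_grip (a point): Centre of the feeler gauge's handle, 16 mm above its underside. Loose, 0.22 kg: black handle block 90 (x) x 40 (y) x 32 (z) mm, gripped across the 40 mm; a steel blade standing on edge in its middle plane, 4 mm thick (y), 22 high (z, centred at half height), reaches 80 mm beyond the handle's +x end: square tip 125 mm from here along +x. z up as it lies. It starts on the cardboard sheet.
- gauge_mid (a point): Middle of the whole gauge's 170 mm length: 40 mm along +x from gauge_grip, same axes.
- sheet_mid (a point): Centre of the brown cardboard sheet on the bench where the gauge is kept: 250 (x) x 100 (y) mm, under 1 mm thick, fixed, does not obstruct.
- unit_1: Isolator module 1, 3 kg, stands loose, may be absent. Origin under its centre, x away from the robot. Base 112 (x) x 96 (y) x 14 mm; catch post at (-51, 40), 58 high. Two copper jaws, 14 to 52 mm high, gap along x at y = 0, mouth at x = -50 mm, first 12 mm flared by 4 mm a side. Gap wider than the 4 mm blade (it goes in 46 mm and stops) or bent too narrow (jams about 9 mm in).
- tell_1 (a joint): Drag pointer of module 1: white tongue in the gap with a 22 mm cross-bar just above the jaws. The blade tip pushes it in (about 1 N) and it stays where left, so it records how far the blade went: 0 = its face 1 mm inside the mouth, at most 0.045 m. To be moved only by the blade.
- cover_1 (a joint): Opening angle a of cover 1: flat, grey, 100 long, 94 wide, 4 mm thick, hinge line along y at x = 50, z = 60 mm in unit_1, free edge at (-100 cos a, 0, 100 sin a) mm from it. 0 = shut, top 62 mm above bench. A weak spring holds it at 0.65 to 0.95 and lifts it again unless pressed fully down at the front (about 5 N over the last 9 mm): then a catch snaps and holds it at under 0.02.
- unit_2: Isolator module 2, 3 kg, stands loose, may be absent. Origin under its centre, x away from the robot. Base 112 (x) x 96 (y) x 14 mm; catch post at (-51, 40), 58 high. Two copper jaws, 14 to 52 mm high, gap along x at y = 0, mouth at x = -50 mm, first 12 mm flared by 4 mm a side. Gap wider than the 4 mm blade (it goes in 46 mm and stops) or bent too narrow (jams about 9 mm in).
- tell_2 (a joint): Drag pointer of module 2: white tongue in the gap with a 22 mm cross-bar just above the jaws. The blade tip pushes it in (about 1 N) and it stays where left, so it records how far the blade went: 0 = its face 1 mm inside the mouth, at most 0.045 m. To be moved only by the blade.
- cover_2 (a joint): Opening angle a of cover 2: flat, grey, 100 long, 94 wide, 4 mm thick, hinge line along y at x = 50, z = 60 mm in unit_2, free edge at (-100 cos a, 0, 100 sin a) mm from it. 0 = shut, top 62 mm above bench. A weak spring holds it at 0.65 to 0.95 and lifts it again unless pressed fully down at the front (about 5 N over the last 9 mm): then a catch snaps and holds it at under 0.02.
- unit_3: Isolator module 3, 3 kg, stands loose, may be absent. Origin under its centre, x away from the robot. Base 112 (x) x 96 (y) x 14 mm; catch post at (-51, 40), 58 high. Two copper jaws, 14 to 52 mm high, gap along x at y = 0, mouth at x = -50 mm, first 12 mm flared by 4 mm a side. Gap wider than the 4 mm blade (it goes in 46 mm and stops) or bent too narrow (jams about 9 mm in).
- tell_3 (a joint): Drag pointer of module 3: white tongue in the gap with a 22 mm cross-bar just above the jaws. The blade tip pushes it in (about 1 N) and it stays where left, so it records how far the blade went: 0 = its face 1 mm inside the mouth, at most 0.045 m. To be moved only by the blade.
- cover_3 (a joint): Opening angle a of cover 3: flat, grey, 100 long, 94 wide, 4 mm thick, hinge line along y at x = 50, z = 60 mm in unit_3, free edge at (-100 cos a, 0, 100 sin a) mm from it. 0 = shut, top 62 mm above bench. A weak spring holds it at 0.65 to 0.95 and lifts it again unless pressed fully down at the front (about 5 N over the last 9 mm): then a catch snaps and holds it at under 0.02.
- unit_4: Isolator module 4, 3 kg, stands loose, may be absent. Origin under its centre, x away from the robot. Base 112 (x) x 96 (y) x 14 mm; catch post at (-51, 40), 58 high. Two copper jaws, 14 to 52 mm high, gap along x at y = 0, mouth at x = -50 mm, first 12 mm flared by 4 mm a side. Gap wider than the 4 mm blade (it goes in 46 mm and stops) or bent too narrow (jams about 9 mm in).
- tell_4 (a joint): Drag pointer of module 4: white tongue in the gap with a 22 mm cross-bar just above the jaws. The blade tip pushes it in (about 1 N) and it stays where left, so it records how far the blade went: 0 = its face 1 mm inside the mouth, at most 0.045 m. To be moved only by the blade.
- cover_4 (a joint): Opening angle a of cover 4: flat, grey, 100 long, 94 wide, 4 mm thick, hinge line along y at x = 50, z = 60 mm in unit_4, free edge at (-100 cos a, 0, 100 sin a) mm from it. 0 = shut, top 62 mm above bench. A weak spring holds it at 0.65 to 0.95 and lifts it again unless pressed fully down at the front (about 5 N over the last 9 mm): then a catch snaps and holds it at under 0.02.
- unit_5: Isolator module 5, 3 kg, stands loose, may be absent. Origin under its centre, x away from the robot. Base 112 (x) x 96 (y) x 14 mm; catch post at (-51, 40), 58 high. Two copper jaws, 14 to 52 mm high, gap along x at y = 0, mouth at x = -50 mm, first 12 mm flared by 4 mm a side. Gap wider than the 4 mm blade (it goes in 46 mm and stops) or bent too narrow (jams about 9 mm in).
- tell_5 (a joint): Drag pointer of module 5: white tongue in the gap with a 22 mm cross-bar just above the jaws. The blade tip pushes it in (about 1 N) and it stays where left, so it records how far the blade went: 0 = its face 1 mm inside the mouth, at most 0.045 m. To be moved only by the blade.
- cover_5 (a joint): Opening angle a of cover 5: flat, grey, 100 long, 94 wide, 4 mm thick, hinge line along y at x = 50, z = 60 mm in unit_5, free edge at (-100 cos a, 0, 100 sin a) mm from it. 0 = shut, top 62 mm above bench. A weak spring holds it at 0.65 to 0.95 and lifts it again unless pressed fully down at the front (about 5 N over the last 9 mm): then a catch snaps and holds it at under 0.02.
- jar: Bystander: closed glass jar, 70 mm diameter, 100 mm high, behind the modules. Origin at the centre of its underside.
- tape: Bystander: roll of blue tape lying flat, 96 mm outside diameter, 25 mm high, behind the modules. Origin at the centre of its underside.
- mallet: Bystander: hammer, 300 mm long, lying to the right of the work. Origin at its underside.
Mind the look-alikes: they are no part of the job. What is shaped like the unit_2 but blue or pink is not meant. Leave any pink look-alike of the unit_5 alone.

How it is judged:
At the end, for the whole second after the job is handed in: Each module that takes the blade: pointer pushed in over 35 mm, cover held shut (under 0.04 rad). Each that jams: pointer pushed over 3 mm, cover open (over 0.4 rad). Gauge flat, at rest, its middle within 50 mm of the sheet centre (((y of unit_1_c6 in the frame of unit_1 above 0.0068 m and value of joint tell_1 above 0.035 m and value of joint cover_1 below 0.04 rad) or (y of unit_1_c6 in the frame of unit_1 below 0.0068 m and value of joint tell_1 above 0.003 m and value of joint cover_1 above 0.4 rad)) and ((y of unit_2_c6 in the frame of unit_2 above 0.0068 m and value of joint tell_2 above 0.035 m and value of joint cover_2 below 0.04 rad) or (y of unit_2_c6 in the frame of unit_2 below 0.0068 m and value of joint tell_2 above 0.003 m and value of joint cover_2 above 0.4 rad)) and ((y of unit_3_c6 in the frame of unit_3 above 0.0068 m and value of joint tell_3 above 0.035 m and value of joint cover_3 below 0.04 rad) or (y of unit_3_c6 in the frame of unit_3 below 0.0068 m and value of joint tell_3 above 0.003 m and value of joint cover_3 above 0.4 rad)) and ((y of unit_4_c6 in the frame of unit_4 above 0.0068 m and value of joint tell_4 above 0.035 m and value of joint cover_4 below 0.04 rad) or (y of unit_4_c6 in the frame of unit_4 below 0.0068 m and value of joint tell_4 above 0.003 m and value of joint cover_4 above 0.4 rad)) and ((y of unit_5_c6 in the frame of unit_5 above 0.0068 m and value of joint tell_5 above 0.035 m and value of joint cover_5 below 0.04 rad) or (y of unit_5_c6 in the frame of unit_5 below 0.0068 m and value of joint tell_5 above 0.003 m and value of joint cover_5 above 0.4 rad)) and horizontal distance between gauge_mid and sheet_mid below 0.05 m and height (world z) of gauge_grip below 0.022 m and angle between gauge_grip's own z axis and vertical below 0.1 rad and linear speed of gauge below 0.02 m/s); the robot touches nothing.
It fails at once if a cover is pressed shut before its gap has been tried with the blade ((value of joint cover_1 below 0.06 rad and value of joint tell_1 below 0.003 m) or (value of joint cover_2 below 0.06 rad and value of joint tell_2 below 0.003 m) or (value of joint cover_3 below 0.06 rad and value of joint tell_3 below 0.003 m) or (value of joint cover_4 below 0.06 rad and value of joint tell_4 below 0.003 m) or (value of joint cover_5 below 0.06 rad and value of joint tell_5 below 0.003 m)).
It fails at once if the blade is forced into the jaws (over 80 N) (contact force between gauge and unit_1 above 80 N or contact force between gauge and unit_2 above 80 N or contact force between gauge and unit_3 above 80 N or contact force between gauge and unit_4 above 80 N or contact force between gauge and unit_5 above 80 N).
It fails at once if a drag pointer is pushed with the fingers instead of the blade (contact force between the fingers and tell_1 above 0.5 N or contact force between the fingers and tell_2 above 0.5 N or contact force between the fingers and tell_3 above 0.5 N or contact force between the fingers and tell_4 above 0.5 N or contact force between the fingers and tell_5 above 0.5 N).
It fails at once if the jar, tape roll or hammer is shoved more than 30 mm (distance of any of jar, tape, mallet from where it was at the start of the episode above 0.03 m).
Of unit_1, unit_2, unit_3, unit_4, unit_5 only 4 to 5 are there at a start; the rules pass over those that are not, and their reading is None.
At some moment in a run one of gauge may be knocked a few centimetres aside while the robot is not near it.
It also fails if it takes over 210 s, if anything falls off the work surface, if the arm or the gripper's body presses on something with over 40 N, if the wrist force passes 120 N, or if a joint passes its speed limit or range.

## Robot

A 6-joint arm with a two-finger parallel gripper is mounted at the origin on the work surface. World frame = base frame: x ahead of the robot, y to its left, z up, the work surface at z = 0. Lengths are in m, angles in rad, forces in N, time in s.
With the tool pointing down it reaches from about 0.4 to 0.825 m from the base axis. Payload 7 kg.
Tool frame: the origin (TCP) lies at the very end of the fingers, on their centre line; the grasp point (between the pads) lies robot.grasp_offset behind it (robot.grasp_offset is the distance from the TCP to the grasp point, in m); z points along the fingers, y is the line along which they close (so a half turn about z gives the same grasp; the last joint's range is limited). The gripper opens to 85 mm and grips with 20 to 120 N. Pads are 22 mm wide; open, the fingers measure 114 mm over their backs; the gripper's body (76 mm by 85 mm) begins 54 mm behind the grasp point. The pads swing forward as they close: fully open they stand 13 mm farther back than shut.
Start: joints at [-0.893, 0.359, 0.012, 0, -1.224, -0.288], TCP at [0.256, -0.624, 0.231] pointing down, gripper open.
Joint ranges: [-3.07, 3.07], [-1.43, 2.12], [-1.02, 1.25], [-3.03, 1.67], [-3.05, -0], [-3.03, 3.03]. Speed limits (rad/s): [2.39, 2.39, 3.01, 3.14, 3.14, 3.14].

## Interface

Orientations are given as a unit quaternion [w, x, y, z].
In Python, from bench import monitor, optics, order, models, robot gives the robot as it stands.
- The arm moves only by the tool play_rows, never from a script. Its argument "series" is one flat list of numbers, 7 for each row, row after row: the shift along the tool's x, y, z in units of 25 mm (1.0 is 25 mm), then the turn, a rotation vector about the tool's x, y, z in units of 6 degrees (1.0 is 6 degrees), then the opening, from -1 (shut) to 1 (fully open), so that 0 is half open. In form: [dx, dy, dz, ax, ay, az, jaw, dx, dy, dz, ax, ay, az, jaw, ...]. A call has 1 to 8 rows; each row is the pose to reach, as a shift and turn from the pose commanded when the call began, along the tool's axes at that moment; what a row does not reach only later rows make up. A row lasts 1/12 s, in which the tool goes at most 41.7 mm and 7.16 degrees, less where a joint would pass 70% of its speed; a pose out of reach is approached as far as the arm can. A call with a gripper value outside its range is refused whole. The fingers move at their own pace and stop on an object; "squeeze" is the grip in N (left out, the last holds). Time passes only in rows, so rows that repeat a pose let the fingers close. It gives the time, the measured TCP pose, the force, the opening and the grip force at its end, in the units of the state.
- monitor.get_obs(): the state, without advancing time (a new reading comes with each control period).
- optics.snapshot(name): name is "scene" or "top"; returns (picture, depth): 420x560x3 uint8, red, green, blue; 420x560 float32, m along the optical axis (not along the pixel's ray), 0 where there is no reading.
- optics.camera_model(name): a dict with "fovy" (degrees; the focal length in pixels is half the picture's height over the tangent of half this angle, whatever the lens; pixels are square), "cx", "cy" (the principal point, pixels), "R" (3x3) and "t" (3): a world point X has camera coordinates R X + t. Camera axes: x right, y down, z forward; pixel columns grow to the right and rows downward; lengths in m; the calibration is good to about 2 mm. A picture is of the moment at which its call begins. camera_model takes no time and is no camera call.
- order.sign_off(): hands the job in; it is judged then, once.
Trained networks look in the newest picture that a camera, given by its name, has taken for a name from the list of things; names that differ only in an ending like _2 or _b are one class to them, and where a whole thing is asked for, a point or a joint stands for the part that bears it (a point fixed in the world has none). Each returns a list of dicts, best first, with "p" (0 to 1); they miss things now and then, are a little off and sometimes report something else, mostly with a low value. They report only what shows in the picture. A call takes as long as a camera call. They do not tell look-alikes from the thing itself.
- models.search_frame(query, camera): "at" ([x, y, z] in m, in world coordinates, good to about 4 mm: the middle of the surface that is visible of it).
The state is a dict: "time": time; "joint_pos": joint angles; "joint_velocities": joint speeds; "effort": joint torques, N m; "tool_pos": TCP position; "ee_rot": TCP orientation; "ft_force": force on the tool from outside, world axes, zero at the start; "wrist_torque": the same for the moment, N m; "grip_width": finger opening in m; "grasp_force": force on a finger pad.
Only numpy, scipy, OpenCV 4.12 (cv2) and the standard library are available. Lean on these libraries where they do the work, as an engineer would, in place of code of your own. Each camera call takes 0.05 s, during which the arm holds its last target. There are 200 camera calls.

## Working session

There is one attempt and no reset: what is moved stays moved. The work goes in short steps, Python scripts to look and compute and a tool call to move; the robot and the scene stay as the last step left them, time stands still between calls to the robot, and variables do not carry over. Pictures are saved under pics/ and viewed, at most 14 in all, crops included, and the job is handed in when it is done.

Besides the shell and the picture viewer there is one more tool, called as name(argument=value, ...) on one line, values as JSON. play_rows: Moves the arm, as the interface text tells. Its arguments: {"type":"object","properties":{"series":{"type":"array","items":{"type":"number"}},"squeeze":{"type":"number"}},"required":["series"]}

```bash
ls; mkdir -p pics; cat > h.py <<'E'
import numpy as np, cv2
from bench import monitor, optics, order, models, robot
def cam(n):
    c=optics.camera_model(n); f=210/np.tan(np.radians(c["fovy"])/2)
    return f,c["cx"],c["cy"],np.array(c["R"]),np.array(c["t"])
def snap(n,fn=None):
    p,d=optics.snapshot(n)
    if fn: cv2.imwrite("pics/"+fn,p[:,:,::-1])
    return p,d
def world(n,d):
    f,cx,cy,R,t=cam(n); v,u=np.mgrid[:420,:560]
    P=np.stack([(u-cx)/f*d,(v-cy)/f*d,d],-1)
    return (P-t)@R
def pix(n,X):
    f,cx,cy,R,t=cam(n); c=np.atleast_2d(X)@R.T+t
    return np.stack([c[:,0]/c[:,2]*f+cx,c[:,1]/c[:,2]*f+cy],-1)
E
python3 - <<'E'
from h import *
o=monitor.get_obs(); print(o, robot.grasp_offset)
for n in("top","scene"):
    p,d=snap(n,n+"0.png"); np.save(n+"0.npy",d); 
    f,cx,cy,R,t=cam(n); print(n,f,cx,cy,(-R.T@t).round(3),R.round(3).tolist())
    for q in("unit_1","gauge_grip","tell_1","cover_1","jar","tape","mallet"):
        print(n,q,[(np.round(r["at"],3).tolist(),round(r["p"],2)) for r in models.search_frame(q,n)])
E
```

```text
pics
{'time': 0.0, 'joint_pos': array([-8.92928266e-01,  3.59403583e-01,  1.10029178e-02, -3.48525292e-04,
       -1.22407926e+00, -2.88124633e-01]), 'joint_velocities': array([-8.23457085e-05, -1.79565136e-03,  7.27291565e-05, -6.85814436e-04,
       -1.43380160e-03, -7.60969296e-05]), 'effort': array([ 1.59899319e-03, -5.83329642e+01,  2.93410474e+01,  6.93660557e+00,
       -6.16700403e-03,  1.07941577e-05]), 'tool_pos': array([ 0.25625998, -0.62392018,  0.23032882]), 'ee_rot': array([-2.45861285e-04, -1.93582376e-01,  9.81083650e-01,  8.21599644e-04]), 'ft_force': array([0.6080272 , 0.74642806, 0.5663934 ]), 'wrist_torque': array([ 0.04641132, -0.0585364 , -0.00331526]), 'grasp_force': 0.0, 'grip_width': 0.08580229727507328} 0.0187
top 381.17897055146597 277.83115092264995 201.06976451460756 [ 0.485 -0.015  1.163] [[-0.01, -1.0, 0.002], [-0.995, 0.01, -0.101], [0.101, -0.003, -0.995]]
top unit_1 [([0.614, -0.128, 0.076], 0.85), ([0.578, 0.431, 0.059], 0.83), ([0.402, 0.448, 0.062], 0.75), ([0.622, 0.006, 0.074], 0.7), ([0.79, 0.295, 0.061], 0.59), ([0.624, 0.134, 0.064], 0.58)]
t
[... 831 characters left out ...]
0.41, 0.452, 0.056], 0.79), ([0.604, 0.433, 0.064], 0.72), ([0.781, -0.076, 0.022], 0.3)]
scene gauge_grip [([0.449, 0.022, 0.031], 0.82)]
scene tell_1 [([0.449, 0.02, 0.024], 0.24)]
scene cover_1 [([0.654, 0.002, 0.1], 0.96), ([0.651, 0.14, 0.101], 0.96), ([0.408, 0.453, 0.059], 0.87), ([0.592, 0.442, 0.057], 0.81), ([0.643, 0.274, 0.103], 0.77), ([0.795, 0.301, 0.064], 0.74), ([0.634, -0.132, 0.094], 0.61), ([0.638, -0.144, 0.072], 0.26)]
scene jar [([0.792, 0.022, 0.077], 0.61), ([0.464, 0.071, 0.003], 0.58), ([0.645, 0.272, 0.104], 0.46)]
scene tape [([0.779, -0.081, 0.022], 0.85), ([0.647, 0.266, 0.073], 0.56), ([0.458, -0.53, 0.018], 0.29)]
scene mallet [([0.458, -0.531, 0.024], 0.64)]
```

View pics/top0.png

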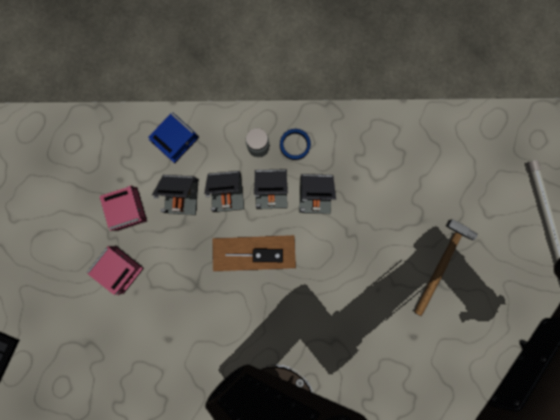

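View pics/scene0.png

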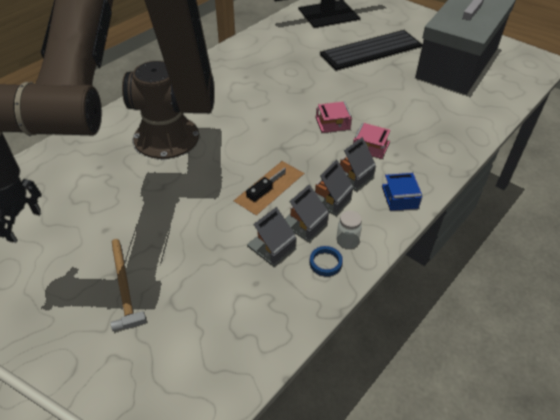

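Four grey modules stand in a row (top view about (177,195), (226,190), (271,188), (317,194)). Two pink and one blue look-alikes are to be left alone. The gauge is at about (255,255) with its blade pointing to +y. Next I measure the poses more finely.

```bash
python3 - <<'E'
from h import *
d=np.load("top0.npy"); W=world("top",d); p=cv2.imread("pics/top0.png")
hsv=cv2.cvtColor(p,cv2.COLOR_BGR2HSV)
def rect(m,name):
    q=W[m]
    r=cv2.minAreaRect(q[:,:2].astype(np.float32)*1000); print(name,m.sum(),np.round(r[0],1),np.round(r[1],1),round(r[2],1),"z",np.percentile(q[:,2],[5,50,95]).round(4))
X,Y,Z=W[...,0],W[...,1],W[...,2]
roi=(X>.36)&(X<.5)&(abs(Y-.03)<.16)
br=roi&(hsv[...,1]>110)&(hsv[...,0]<20)&(Z<.012)&(p.max(2)>60)
rect(br,"sheet"); 
rect(roi&(Z>.02),"gauge top"); rect(roi&(Z>.028)&(p.max(2)<60),"handle")
q=W[roi&(Z>.018)][:,:2]; 
for y0 in (.27,.135,.005,-.13):
    r=(abs(Y-y0)<.062)&(X>.52)&(X<.70)
    print("unit",y0)
    b=r&(Z>.008)&(Z<.02); rect(b,"base") if b.sum()>5 else 0
    cu=r&(hsv[...,1]>120)&((hsv[...,0]<14)|(hsv[...,0]>172))&(Z>.02); rect(cu,"copper")
    c=r&(Z>.055); rect(c,"high")
    cc=r&(Z>.062)
    q=W[cc]; A=np.c_[q[:,0],q[:,1],np.ones(len(q))]; s=np.linalg.lstsq(A,q[:,2],rcond=None)[0]; print("plane",s.round(3),"tilt",np.arctan(np.hypot(*s[:2])).round(3))
    cv2.imwrite
big=cv2.resize(p[165:275,150:345],None,fx=4,fy=4,interpolation=cv2.INTER_CUBIC)
cv2.imwrite("pics/crop0.png",cv2.convertScaleAbs(big,alpha=1.6,beta=15))
E
```

```text
sheet 2037 [446.4  56.8] [ 96.5 245.1] 1.4 z [-0.0029  0.0007  0.0043]
gauge top 1412 [452.8  54.7] [168.2  65.2] 89.4 z [0.0292 1.1629 1.1629]
handle 434 [453.9  14.8] [88.4 62.2] 89.4 z [0.0296 0.0332 1.1629]
unit 0.27
base 491 [619.  276.9] [ 96.6 108.6] 86.8 z [0.01   0.014  0.0183]
copper 103 [596.1 277.3] [23.5 34.9] 89.0 z [0.0259 0.049  0.0552]
high 761 [622.6 277. ] [ 95.  107.9] 86.3 z [0.061  0.1012 0.1351]
plane [-1.128  0.055  0.806] tilt 0.846
unit 0.135
base 487 [597.5 122.1] [109.1 123.7] 29.8 z [0.0103 0.014  0.0176]
copper 74 [608.7 135.7] [32.9 24.2] 4.7 z [0.0281 0.0504 0.054 ]
high 722 [632.2 138.2] [105.3  96.1] 5.2 z [0.0619 0.1009 0.1355]
plane [-1.114 -0.109  0.837] tilt 0.842
unit 0.005
base 352 [601.8   3.6] [94.3 43.6] 89.6 z [0.0102 0.0139 0.0177]
copper 37 [608.1   2.9] [14.8 21.1] 89.4 z [0.0488 0.0532 0.0555]
high 844 [637.5   3.1] [103.6  93.9] 0.1 z [0.0622 0.0953 0.1262]
plane [-0.871 -0.02   0.661] tilt 0.717
unit -0.13
base 378 [ 611.7 -136.4] [107.6  96.6] 87.9 z [0.0101 0.0139 0.0174]
copper 39 [ 590.7 -129. ] [15.1 18.2] 87.9 z [0.047  0.0513 0.0547]
high 848 [ 621.8 -130.7] [ 93.5 106.5] 87.5 z [0.0622 0.0958 0.126 ]
plane [-0.864  0.026  0.645] tilt 0.713
```

View pics/crop0.png

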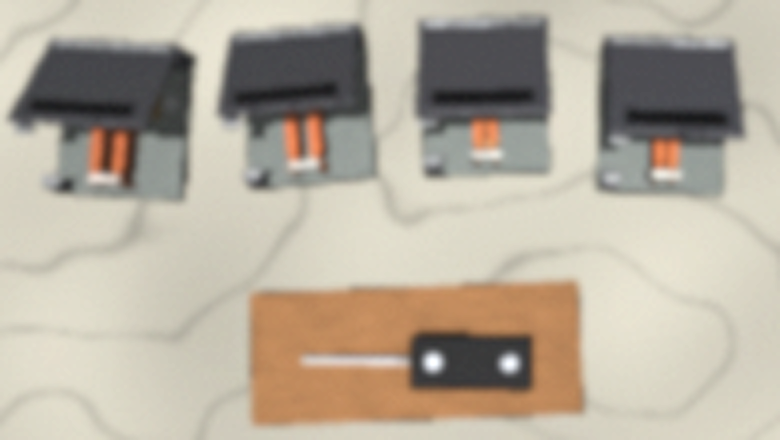

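```bash
python3 - <<'E'
from h import *
d=np.load("top0.npy"); W=world("top",d); p=cv2.imread("pics/top0.png").astype(int)
hsv=cv2.cvtColor(p.astype(np.uint8),cv2.COLOR_BGR2HSV)
X,Y,Z=W[...,0],W[...,1],W[...,2]; ok=(d>.5)&(Z<.2)
roi=ok&(X>.36)&(X<.5)&(abs(Y-.03)<.16)
for nm,m in(("handle",roi&(Z>.026)&(Y<.062)),("blade",roi&(Z>.015)&(Y>.066))):
    q=W[m]; r=cv2.minAreaRect(q[:,:2].astype(np.float32)*1000); print(nm,len(q),r,q.mean(0).round(4))
for y0,yaw in((.277,-2.8),(.135,5.3),(.003,.5),(-.13,-2.2)):
    c,s=np.cos(np.radians(yaw)),np.sin(np.radians(yaw))
    u=X*c+Y*s; v=-X*s+Y*c
    v0=-.6*s+y0*c
    r=ok&(abs(v-v0)<.065)&(X>.5)&(X<.72)
    b=r&(Z>.009)&(Z<.019)&(hsv[...,1]<90)
    hi=r&(Z>.06)
    cu=r&(hsv[...,1]>110)&((hsv[...,0]<16)|(hsv[...,0]>170))&(Z>.045)
    wh=r&(p.min(2)>150)&(Z>.045)&(Z<.07)&(u<u[cu].max())&(abs(v-v[cu].mean())<.02)
    f=lambda a,m:(a[m].min()*1000).round(1).item() if 0 else np.percentile(a[m]*1000,[1,99]).round(1)
    uf=f(u,b)[0]+56; 
    print(y0,"base v",f(v,b),"u",f(u,b),"cover v",f(v,hi),"u",f(u,hi),"cu v",f(v,cu),cu.sum(),"u",f(u,cu),"wh",wh.sum(),(v[wh].mean()*1000).round(1) if wh.sum() else 0,f(u,wh) if wh.sum() else 0)
E
```

```text
handle 427 ((438.90045166015625, 15.00946044921875), (88.61795043945312, 38.15190505981445), 89.44605255126953) [0.4389 0.0147 0.0321]
blade 25 ((441.1143798828125, 103.56890869140625), (70.70912170410156, 0.34129899740219116), 89.36814880371094) [0.4411 0.1036 0.0267]
0.277 base v [258.6 354.4] u [551.  647.4] cover v [260.4 353.3] u [588.1 659.1] cu v [288.5 318.2] 70 u [567.5 598.2] wh 0 0 0
0.135 base v [ 31.9 126.6] u [583.9 674. ] cover v [ 33.1 125.1] u [619.3 692.5] cu v [67.4 91.4] 61 u [601.6 633.5] wh 0 0 0
0.003 base v [-48.9  45.3] u [579.8 622.9] cover v [-48.5  43.5] u [609.1 688. ] cu v [-9.9  5. ] 45 u [597.5 618.7] wh 0 0 0
-0.13 base v [-154.2  -59.3] u [568.6 653.8] cover v [-152.6  -60.9] u [598.5 676.6] cu v [-113.7  -95.5] 43 u [586.1 604.2] wh 0 0 0
```

```bash
cat >> h.py <<'E'
from scipy.spatial.transform import Rotation as Ro
def pose():
    o=monitor.get_obs(); w,x,y,z=o["ee_rot"]; return o,np.array(o["tool_pos"]),Ro.from_quat([x,y,z,w])
def go(x,y,z,blade,fr=None):
    """units to reach TCP (x,y,z) m with tool down and blade heading `blade` deg (tool x = opposite)"""
    o,p,R=fr or pose(); b=np.radians(blade)
    tx=np.array([-np.cos(b),-np.sin(b),0]); tz=np.array([0,0,-1.]); T=Ro.from_matrix(np.c_[tx,np.cross(tz,tx),tz])
    s=R.inv().apply(np.array([x,y,z])-p)/.025; r=np.degrees((R.inv()*T).as_rotvec())/6
    print("shift",s.round(2).tolist(),"turn",r.round(2).tolist(),"rows>=",round(max(np.linalg.norm(s)*25/41.7,np.linalg.norm(r)*6/7.16),1))
    return (o,np.array([x,y,z]),T)
def st():
    o,p,R=pose(); m=R.as_matrix(); print("t",o["time"],"tcp",p.round(4),"blade",np.degrees(np.arctan2(-m[1,0],-m[0,0])).round(2),"tilt",np.degrees(np.arccos(-m[2,2])).round(2),"F",np.round(o["ft_force"],1),"w",round(o["grip_width"],4),"gf",np.round(o["grasp_force"],1))
E
python3 - <<'E'
from h import *
st(); a=go(.36,-.3,.18,55); a=go(.44,.015,.10,89.2,a); a=go(.439,.015,.002,89.2,a)
E
```

```text
t 0.8 tcp [ 0.2565 -0.6243  0.2313] blade 22.34 tilt 0.0 F [-0.5 -0.1 -0.3] w 0.0856 gf 0.0
shift [-8.76, 10.43, 2.05] turn [-0.0, -0.0, -5.44] rows>= 8.3
shift [-12.16, 4.61, 3.2] turn [0.0, 0.0, -5.7] rows>= 8.0
shift [0.0, 0.04, 3.92] turn [0.0, 0.0, 0.0] rows>= 2.4
```

play_rows(series=[-8.76,10.43,2.05,0,0,-5.44,1,-8.76,10.43,2.05,0,0,-5.44,1,-8.76,10.43,2.05,0,0,-5.44,1,-8.76,10.43,2.05,0,0,-5.44,1,-8.76,10.43,2.05,0,0,-5.44,1,-8.76,10.43,2.05,0,0,-5.44,1,-8.76,10.43,2.05,0,0,-5.44,1,-8.76,10.43,2.05,0,0,-5.44,1], squeeze=40)

```text
time: 1.47
tool_pos: [0.3569, -0.3086, 0.1817]
ee_rot: [0.0, -0.461, 0.887, -0.0]
ft_force: [1.4, 0.3, 0.4]
grip_width: 0.0852
grasp_force: 0.0
```

```bash
python3 - <<'E'
from h import *
st(); a=go(.44,.015,.10,89.2); a=go(.439,.015,.002,89.2,a)
E
```

```text
t 1.4667 tcp [ 0.3569 -0.3086  0.1817] blade 54.96 tilt 0.05 F [1.4 0.3 0.4] w 0.0852 gf 0.0
shift [-12.51, 4.71, 3.27] turn [-0.01, -0.0, -5.71] rows>= 8.2
shift [0.0, 0.04, 3.92] turn [0.0, 0.0, 0.0] rows>= 2.4
```

play_rows(series=[-12.3,4.65,3.2,0,0,-5.7,1,-12.3,4.65,3.2,0,0,-5.7,1,-12.3,4.65,3.2,0,0,-5.7,1,-12.3,4.65,3.2,0,0,-5.7,1,-12.3,4.65,3.2,0,0,-5.7,1,-12.3,4.65,3.2,0,0,-5.7,1,-12.3,4.65,3.2,0,0,-5.7,1,-12.3,4.65,3.2,0,0,-5.7,1])

```text
time: 2.13
tool_pos: [0.437, 0.0057, 0.103]
ee_rot: [0.001, -0.702, 0.712, -0.0]
ft_force: [1.4, -0.5, 0.8]
grip_width: 0.0854
grasp_force: 0.0
```

play_rows(series=[0,0,0,0,0,0,1,0,0,0,0,0,0,1])

```text
time: 2.3
tool_pos: [0.437, 0.0055, 0.1025]
ee_rot: [-0.0, -0.704, 0.711, 0.0]
ft_force: [-1.0, 0.1, -0.5]
grip_width: 0.0853
grasp_force: 0.0
```

```bash
python3 - <<'E'
from h import *
st(); a=go(.439,.015,.002,89.2)
E
```

```text
t 2.3 tcp [0.437  0.0055 0.1025] blade 89.42 tilt 0.04 F [-1.   0.1 -0.5] w 0.0853 gf 0.0
shift [-0.38, -0.08, 4.02] turn [0.01, -0.0, 0.04] rows>= 2.4
```

play_rows(series=[-0.38,-0.08,2,0,0,0,1,-0.38,-0.08,3,0,0,0,1,-0.38,-0.08,3.6,0,0,0,1,-0.38,-0.08,4,0,0,0,1,-0.38,-0.08,4,0,0,0,1,-0.38,-0.08,4,0,0,0,-1,-0.38,-0.08,4,0,0,0,-1,-0.38,-0.08,4,0,0,0,-1])

```text
time: 2.97
tool_pos: [0.4396, 0.0129, 0.0039]
ee_rot: [0.001, -0.702, 0.712, -0.0]
ft_force: [0.5, 0.3, 0.4]
grip_width: 0.0513
grasp_force: 0.0
```

play_rows(series=[0,0,0,0,0,0,-1,0,0,0,0,0,0,-1,0,0,0,0,0,0,-1,0,0,0,0,0,0,-1,0,0,0,0,0,0,-1,0,0,0,0,0,0,-1])

```text
time: 3.47
tool_pos: [0.4397, 0.0131, 0.004]
ee_rot: [0.001, -0.702, 0.712, -0.0]
ft_force: [1.0, -2.0, 6.4]
grip_width: 0.0393
grasp_force: 40.4
```

```bash
python3 - <<'E'
from h import *
st(); p,d=snap("top","t1.png"); W=world("top",d)
X,Y,Z=W[...,0],W[...,1],W[...,2]
m=(d>.5)&(Z>.018)&(Z<.04)&(abs(X-.44)<.03)&(Y>.066)&(Y<.16); q=W[m]; print(m.sum(),q.min(0),q.max(0),np.polyfit(q[:,1],q[:,0],1))
E
```

```text
t 3.4667 tcp [0.4397 0.0131 0.004 ] blade 89.19 tilt 0.13 F [ 1.  -2.   6.4] w 0.0393 gf 40.4
6 [0.44120616 0.12382397 0.02148888] [0.44159339 0.13853947 0.03006556] [0.00359171 0.44096387]
```

```bash
cat >> h.py <<'E'
UN={1:(.6075,.3067,-2.8),2:(.6405,.0792,5.3),3:(.6365,-.0022,.5),4:(.625,-.1067,-2.2)}
TIP=.1265
def tgt(i,depth,z=.021,dv=0):
    u0,v,yw=UN[i]; u=u0-.05+depth-TIP; v+=dv; c,s=np.cos(np.radians(yw)),np.sin(np.radians(yw))
    return (u*c-v*s,u*s+v*c,z,yw)
E
python3 - <<'E'
from h import *
for i in UN: print(i,np.round(tgt(i,-.015),4))
a=go(.43,.013,.12,45); a=go(*tgt(3,-.03,.1),a)
E
```

```text
1 [ 0.4305  0.286   0.021  -2.8   ]
2 [0.4398 0.1203 0.021  5.3   ]
3 [0.445  0.0017 0.021  0.5   ]
4 [ 0.4291 -0.1233  0.021  -2.2   ]
shift [0.01, 0.38, -4.64] turn [-0.02, 0.02, 7.37] rows>= 6.2
shift [0.32, -0.32, 0.8] turn [0.0, 0.0, 7.42] rows>= 6.2
```

play_rows(series=[0,0,-1,0,0,0,-1,0,0.3,-2.5,0,0,0,-1,0,0.4,-4,0,0,1.2,-1,0,0.4,-4.6,0,0,2.4,-1,0,0.4,-4.6,0,0,3.6,-1,0,0.4,-4.6,0,0,4.8,-1,0,0.4,-4.6,0,0,6.0,-1,0,0.4,-4.6,0,0,7.2,-1])

```text
time: 4.18
tool_pos: [0.4286, 0.0131, 0.1185]
ee_rot: [0.001, -0.389, 0.921, 0.0]
ft_force: [-0.8, -0.2, -2.3]
grip_width: 0.0396
grasp_force: 41.6
```

play_rows(series=[0,0,0,0,0,1.2,-1,0,0,0,0,0,2.4,-1,0,0,0,0,0,3.6,-1,0,0,0,0,0,4.8,-1,0,0,0,0,0,6,-1,0,0,0,0,0,7.2,-1,0,0,0,0,0,7.5,-1,0,0,0,0,0,7.5,-1])

```text
time: 4.85
tool_pos: [0.4286, 0.013, 0.1182]
ee_rot: [0.0, -0.01, 1.0, 0.0]
ft_force: [0.1, 0.3, -2.1]
grip_width: 0.0394
grasp_force: 41.6
```

```bash
python3 - <<'E'
from h import *
st(); a=go(*tgt(3,-.02,.06)); a=go(*tgt(3,-.012),a)
E
```

```text
t 4.85 tcp [0.4286 0.013  0.1182] blade 1.09 tilt 0.04 F [ 0.1  0.3 -2.1] w 0.0394 gf 41.6
shift [-0.45, -0.47, 2.33] turn [0.01, 0.0, 0.1] rows>= 1.4
shift [-0.32, -0.0, 1.56] turn [0.0, 0.0, 0.0] rows>= 1.0
```

play_rows(series=[-0.4,-0.45,1.5,0,0,0.1,-1,-0.45,-0.45,2.5,0,0,0.1,-1,-0.6,-0.46,3.5,0,0,0.1,-1,-0.75,-0.46,3.9,0,0,0.1,-1,-0.75,-0.46,3.9,0,0,0.1,-1,-0.75,-0.46,3.9,0,0,0.1,-1])

```text
time: 5.35
tool_pos: [0.4476, 0.0018, 0.0203]
ee_rot: [-0.001, -0.006, 1.0, -0.0]
ft_force: [0.4, 0.3, -2.4]
grip_width: 0.0393
grasp_force: 41.6
```

```bash
cat >> h.py <<'E'
def crop(n,X,fn,h=40,k=8,dep=False):
    p,d=snap(n); c=pix(n,X)[0].astype(int); x,y=max(c[0]-h,0),max(c[1]-h,0)
    b=cv2.resize(p[y:y+2*h,x:x+2*h],None,fx=k,fy=k,interpolation=cv2.INTER_CUBIC)
    cv2.imwrite("pics/"+fn,cv2.convertScaleAbs(b[:,:,::-1],alpha=1.7,beta=10)); print(fn,"origin",x,y,"x",k)
    return p,d
E
python3 - <<'E'
from h import *
st()
X=[tgt(3,0)[0]+TIP,0,.035]
a=crop("top",X,"a3.png",30,9); b=crop("scene",X,"s3.png",30,9)
A=cv2.imread("pics/a3.png");B=cv2.imread("pics/s3.png");
cv2.imwrite("pics/u3.png",cv2.resize(np.hstack([A,B]),(800,400)))
E
```

```text
t 5.35 tcp [0.4476 0.0018 0.0203] blade 0.67 tilt 0.08 F [ 0.4  0.3 -2.4] w 0.0393 gf 41.6
a3.png origin 241 175 x 9
s3.png origin 260 179 x 9
```

View pics/u3.png

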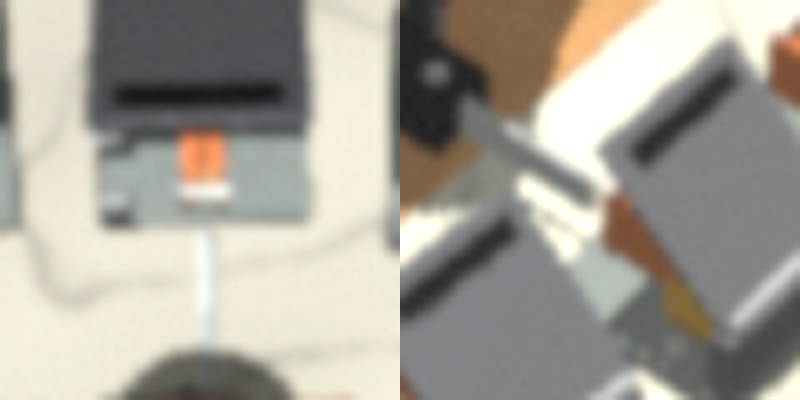

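The blade lines up with U3's gap: in the crop the blade is at x≈206 and the pointer bar at x≈204. Now I insert gently.

play_rows(series=[-0.2,0,0,0,0,0,-1,-0.4,0,0,0,0,0,-1,-0.5,0,0,0,0,0,-1,-0.6,0,0,0,0,0,-1,-0.66,0,0,0,0,0,-1,-0.72,0,0,0,0,0,-1,-0.76,0,0,0,0,0,-1,-0.8,0,0,0,0,0,-1])

```text
time: 6.12
tool_pos: [0.4669, 0.002, 0.02]
ee_rot: [-0.001, -0.005, 1.0, -0.0]
ft_force: [-5.3, 4.3, -1.0]
grip_width: 0.0393
grasp_force: 41.7
```

play_rows(series=[-0.04,0,0,0,0,0,-1,-0.08,0,0,0,0,0,-1,-0.12,0,0,0,0,0,-1,-0.16,0,0,0,0,0,-1])

```text
time: 6.45
tool_pos: [0.4687, 0.002, 0.0194]
ee_rot: [-0.003, -0.006, 1.0, -0.0]
ft_force: [-12.0, 8.6, 0.1]
grip_width: 0.0396
grasp_force: 41.8
```

```bash
python3 - <<'E'
from h import *
st(); X=[tgt(3,0)[0]+TIP,0,.035]
a=crop("top",X,"a3b.png",24,12); b=crop("scene",X,"s3b.png",24,12)
E
```

```text
t 6.45 tcp [0.4687 0.002  0.0194] blade 0.64 tilt 0.32 F [-12.    8.6   0.1] w 0.0396 gf 41.8
a3b.png origin 247 181 x 12
s3b.png origin 266 185 x 12
```

play_rows(series=[0.12,0,0,0,0,0,-1,0.12,0.04,0,0,0,0,-1,0.06,0.04,0,0,0,0,-1,0,0.04,0,0,0,0,-1,-0.04,0.04,0,0,0,0,-1,-0.08,0.04,0,0,0,0,-1,-0.12,0.04,0,0,0,0,-1,-0.12,0.04,0,0,0,0,-1])

```text
time: 7.22
tool_pos: [0.4696, 0.0017, 0.0189]
ee_rot: [-0.005, -0.005, 1.0, -0.001]
ft_force: [-16.3, 4.2, 2.2]
grip_width: 0.0393
grasp_force: 42.2
```

```bash
python3 - <<'E'
from h import *
st(); A=cv2.imread("pics/a3b.png"); X=[tgt(3,0)[0]+TIP,0,.035]
crop("top",X,"a3c.png",24,12); B=cv2.imread("pics/a3c.png")
cv2.imwrite("pics/u3c.png",cv2.resize(np.hstack([A,B]),(800,400)))
E
```

```text
t 7.2167 tcp [0.4696 0.0017 0.0189] blade 0.52 tilt 0.55 F [-16.3   4.2   2.2] w 0.0393 gf 42.2
a3c.png origin 247 181 x 12
```

View pics/u3c.png

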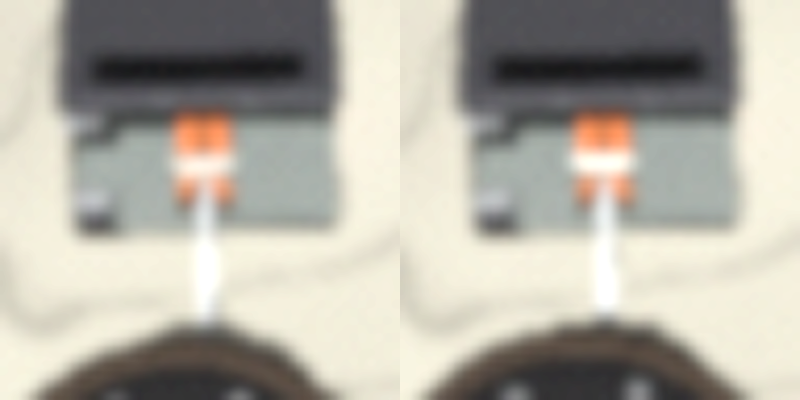

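U3 jams: the pointer was pushed about 8 mm and the force rose to 16 N without further travel. I retract and go to U4.

play_rows(series=[0.6,0,0,0,0,0,-1,1.7,0,0,0,0,0,-1,1.9,0,0,0,0,0,-1,1.9,0,0,0,0,0,-1])

```text
time: 7.6
tool_pos: [0.426, 0.0024, 0.0205]
ee_rot: [-0.0, -0.005, 1.0, -0.0]
ft_force: [0.7, 0.3, -1.9]
grip_width: 0.0392
grasp_force: 41.6
```

```bash
python3 - <<'E'
from h import *
st(); a=go(*tgt(4,-.015))
E
```

```text
t 7.6 tcp [0.426  0.0024 0.0205] blade 0.6 tilt 0.02 F [ 0.7  0.3 -1.9] w 0.0392 gf 41.6
shift [-0.07, -5.03, -0.02] turn [-0.0, -0.0, 0.47] rows>= 3.0
```

play_rows(series=[0.1,-1.5,0,0,0,0.2,-1,0.1,-3,0,0,0,0.47,-1,0,-4.5,0,0,0,0.47,-1,-0.07,-5.03,0,0,0,0.47,-1,-0.07,-5.03,0,0,0,0.47,-1,-0.07,-5.03,0,0,0,0.47,-1])

```text
time: 8.1
tool_pos: [0.4314, -0.1239, 0.0205]
ee_rot: [0.001, 0.021, 1.0, -0.0]
ft_force: [0.5, 0.2, -2.2]
grip_width: 0.0392
grasp_force: 41.9
```

```bash
python3 - <<'E'
from h import *
st(); go(*tgt(4,-.012)); X=[tgt(4,0)[0]+TIP,tgt(4,0)[1],.035]
crop("top",X,"a4.png",25,16)
E
```

```text
t 8.1 tcp [ 0.4314 -0.1239  0.0205] blade -2.36 tilt 0.06 F [ 0.5  0.2 -2.2] w 0.0392 gf 41.9
shift [-0.02, 0.02, -0.02] turn [-0.0, 0.01, -0.03] rows>= 0.0
a4.png origin 288 185 x 16
```

View pics/a4.png

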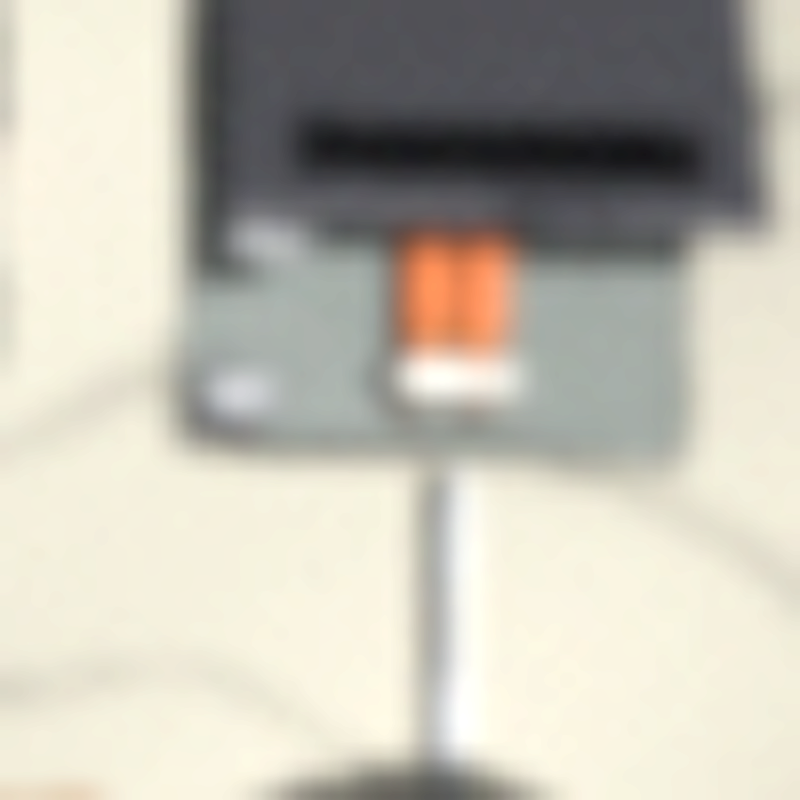

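Tip about 1–2 mm left of U4's gap (blade col 440, gap 456, part of it parallax). I shift −1.5 mm and insert.

play_rows(series=[-0.2,-0.06,0,0,0,0,-1,-0.4,-0.06,0,0,0,0,-1,-0.5,-0.06,0,0,0,0,-1,-0.6,-0.06,0,0,0,0,-1,-0.66,-0.06,0,0,0,0,-1,-0.72,-0.06,0,0,0,0,-1,-0.76,-0.06,0,0,0,0,-1,-0.8,-0.06,0,0,0,0,-1])

```text
time: 8.82
tool_pos: [0.449, -0.1251, 0.02]
ee_rot: [-0.001, 0.019, 1.0, 0.0]
ft_force: [-5.6, 4.5, -1.5]
grip_width: 0.0394
grasp_force: 42.2
```

play_rows(series=[-0.04,0,0,0,0,0,-1,-0.08,0,0,0,0,0,-1,-0.12,0,0,0,0,0,-1,-0.16,0,0,0,0,0,-1])

```text
time: 9.15
tool_pos: [0.4506, -0.1251, 0.0194]
ee_rot: [-0.003, 0.019, 1.0, 0.0]
ft_force: [-10.4, 9.1, 0.1]
grip_width: 0.0394
grasp_force: 42.5
```

play_rows(series=[0.1,0,0,0,0,0,-1,0.1,0.06,0,0,0,0,-1,0.05,0.06,0,0,0,0,-1,0,0.06,0,0,0,0,-1,-0.05,0.06,0,0,0,0,-1,-0.1,0.06,0,0,0,0,-1,-0.16,0.06,0,0,0,0,-1,-0.16,0.06,0,0,0,0,-1])

```text
time: 9.82
tool_pos: [0.4538, -0.1242, 0.0192]
ee_rot: [-0.004, 0.02, 1.0, -0.0]
ft_force: [-13.4, 6.1, 2.3]
grip_width: 0.0392
grasp_force: 42.9
```

```bash
python3 - <<'E'
from h import *
st(); X=[tgt(4,0)[0]+TIP,tgt(4,0)[1],.035]
crop("top",X,"a4b.png",25,16)
E
```

```text
t 9.8167 tcp [ 0.4538 -0.1242  0.0192] blade -2.26 tilt 0.48 F [-13.4   6.1   2.3] w 0.0392 gf 42.9
a4b.png origin 288 185 x 16
```

View pics/a4b.png

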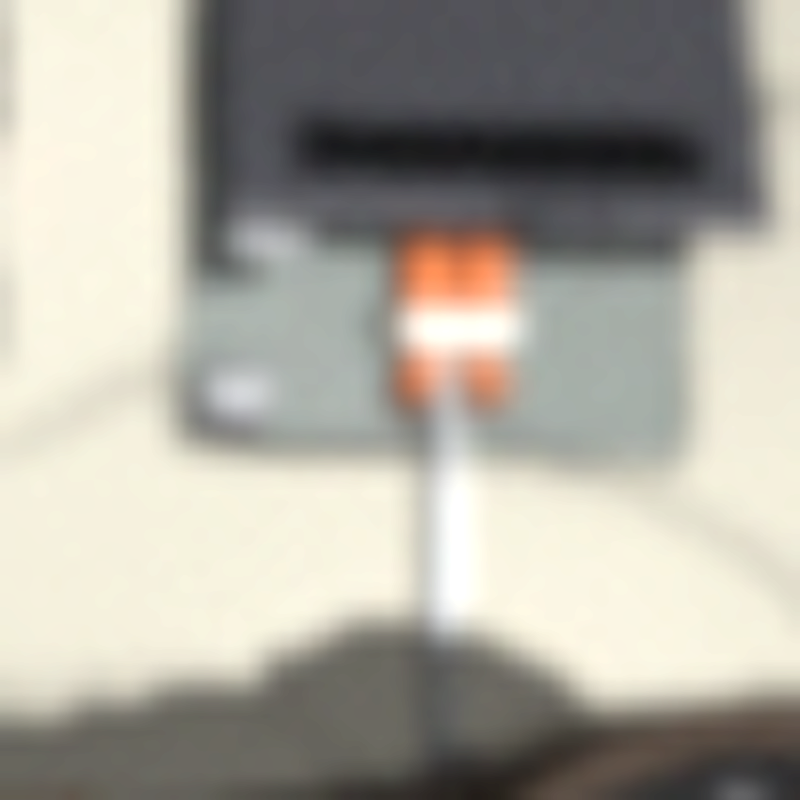

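U4 also jams: its bar moved about 9 mm (row 380 → 327) and then stopped. I retract and go over to U2.

play_rows(series=[0.6,0,0,0,0,0,-1,1.5,0,0,0,0,0,-1,1.6,0,0,0,0,0,-1,1.6,0,0,0,0,0,-1])

```text
time: 10.2
tool_pos: [0.418, -0.1226, 0.0207]
ee_rot: [0.0, 0.019, 1.0, 0.0]
ft_force: [0.5, -0.6, -2.6]
grip_width: 0.0393
grasp_force: 42.0
```

```bash
python3 - <<'E'
from h import *
st(); a=go(*tgt(2,-.018))
E
```

```text
t 10.2 tcp [ 0.418  -0.1226  0.0207] blade -2.23 tilt 0.04 F [ 0.5 -0.6 -2.6] w 0.0393 gf 42.0
shift [-0.37, 9.73, -0.01] turn [0.0, 0.01, -1.26] rows>= 5.8
```

play_rows(series=[0,1.6,0,0,0,0,-1,0,3.2,0,0,0,-0.5,-1,0,4.8,0,0,0,-1,-1,0,6.4,0,0,0,-1.26,-1,-0.2,8,0,0,0,-1.26,-1,-0.37,9.4,0,0,0,-1.26,-1,-0.37,9.73,0,0,0,-1.26,-1,-0.37,9.73,0,0,0,-1.26,-1])

```text
time: 10.87
tool_pos: [0.4395, 0.1241, 0.0209]
ee_rot: [0.001, -0.048, 0.999, 0.001]
ft_force: [0.1, 0.1, -2.7]
grip_width: 0.0393
grasp_force: 42.1
```

```bash
python3 - <<'E'
from h import *
st(); go(*tgt(2,-.012)); X=[tgt(2,0)[0]+TIP,tgt(2,0)[1],.035]
crop("top",X,"a2.png",25,16)
E
```

```text
t 10.8667 tcp [0.4395 0.1241 0.0209] blade 5.56 tilt 0.19 F [ 0.1  0.1 -2.7] w 0.0393 gf 42.1
shift [-0.12, -0.15, -0.01] turn [0.01, 0.03, 0.04] rows>= 0.1
a2.png origin 205 182 x 16
```

View pics/a2.png

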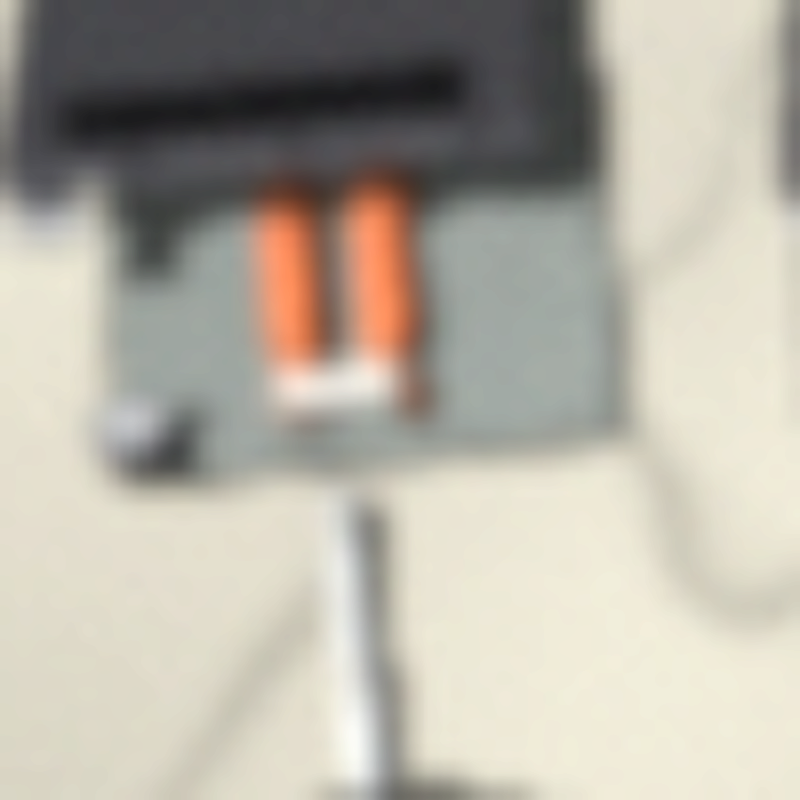

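play_rows(series=[-0.1,-0.1,0,0,0,0,-1,-0.3,-0.1,0,0,0,0,-1,-0.5,-0.1,0,0,0,0,-1,-0.6,-0.1,0,0,0,0,-1,-0.7,-0.1,0,0,0,0,-1,-0.8,-0.1,0,0,0,0,-1,-0.85,-0.1,0,0,0,0,-1,-0.9,-0.1,0,0,0,0,-1])

```text
time: 11.58
tool_pos: [0.4596, 0.1195, 0.0203]
ee_rot: [-0.0, -0.046, 0.999, -0.0]
ft_force: [-1.2, 0.3, -1.7]
grip_width: 0.0395
grasp_force: 42.1
```

```bash
python3 - <<'E'
from h import *
st(); go(*tgt(2,.01)); go(*tgt(2,.046))
E
```

```text
t 11.5833 tcp [0.4596 0.1195 0.0203] blade 5.31 tilt 0.03 F [-1.2  0.3 -1.7] w 0.0395 gf 42.1
shift [-0.21, 0.11, -0.03] turn [-0.0, -0.01, 0.0] rows>= 0.1
shift [-1.65, 0.11, -0.03] turn [-0.0, -0.01, 0.0] rows>= 1.0
```

play_rows(series=[0,0.06,0,0,0,0,-1,-0.06,0.09,0,0,0,0,-1,-0.12,0.09,0,0,0,0,-1,-0.2,0.09,0,0,0,0,-1,-0.28,0.09,0,0,0,0,-1,-0.36,0.09,0,0,0,0,-1,-0.4,0.09,0,0,0,0,-1,-0.4,0.09,0,0,0,0,-1])

```text
time: 12.25
tool_pos: [0.4699, 0.1232, 0.0204]
ee_rot: [0.0, -0.047, 0.999, 0.0]
ft_force: [0.6, -0.1, -2.3]
grip_width: 0.0395
grasp_force: 42.1
```

play_rows(series=[-0.15,0,0,0,0,0,-1,-0.3,0,0,0,0,0,-1,-0.45,0,0,0,0,0,-1,-0.6,0,0,0,0,0,-1,-0.75,0,0,0,0,0,-1,-0.88,0,0,0,0,0,-1,-1.0,0,0,0,0,0,-1,-1.1,0,0,0,0,0,-1])

```text
time: 12.92
tool_pos: [0.4973, 0.1256, 0.0203]
ee_rot: [-0.0, -0.047, 0.999, -0.0]
ft_force: [-0.6, -0.3, -2.4]
grip_width: 0.0393
grasp_force: 42.1
```

```bash
python3 - <<'E'
from h import *
st(); go(*tgt(2,.046))
E
```

```text
t 12.9167 tcp [0.4973 0.1256 0.0203] blade 5.33 tilt 0.0 F [-0.6 -0.3 -2.4] w 0.0393 gf 42.1
shift [-0.13, 0.0, -0.03] turn [-0.0, -0.0, 0.01] rows>= 0.1
```

play_rows(series=[-0.03,0,0,0,0,0,-1,-0.06,0,0,0,0,0,-1,-0.09,0,0,0,0,0,-1,-0.12,0,0,0,0,0,-1,-0.15,0,0,0,0,0,-1,-0.17,0,0,0,0,0,-1])

```text
time: 13.42
tool_pos: [0.5002, 0.1257, 0.0202]
ee_rot: [-0.001, -0.047, 0.999, -0.0]
ft_force: [-5.7, 1.0, -0.7]
grip_width: 0.0393
grasp_force: 42.3
```

```bash
python3 - <<'E'
from h import *
st(); go(*tgt(2,.046)); p,d=snap("top")
p2=cv2.imread("pics/a2.png")
b=cv2.resize(p[182:232,205:255],None,fx=16,fy=16,interpolation=cv2.INTER_CUBIC); W=world("top",d)
X,Y,Z=[W[...,k] for k in range(3)]
m=(p.min(2)>120)&(Z>.045)&(Z<.07)&(abs(Y-.135)<.03)&(X>.57)&(X<.66); print(m.sum(),W[m].mean(0) if m.sum() else 0)
E
```

```text
t 13.4167 tcp [0.5002 0.1257 0.0202] blade 5.34 tilt 0.09 F [-5.7  1.  -0.7] w 0.0393 gf 42.3
shift [-0.01, 0.01, -0.03] turn [-0.0, -0.01, 0.01] rows>= 0.0
0 0
```

U2 takes the blade to its stop, with contact at 46 mm. I retract and go to U1.

play_rows(series=[0.5,0,0,0,0,0,-1,1.3,0,0,0,0,0,-1,2.1,0,0,0,0,0,-1,2.7,0,0,0,0,0,-1,2.9,0,0,0,0,0,-1,2.9,0,0,0,0,0,-1])

```text
time: 13.97
tool_pos: [0.4285, 0.1194, 0.0208]
ee_rot: [0.0, -0.047, 0.999, 0.0]
ft_force: [-0.0, 0.4, -2.4]
grip_width: 0.0391
grasp_force: 42.1
```

```bash
python3 - <<'E'
from h import *
st(); a=go(*tgt(1,-.018))
E
```

```text
t 13.9667 tcp [0.4285 0.1194 0.0208] blade 5.4 tilt 0.05 F [-0.   0.4 -2.4] w 0.0391 gf 42.1
shift [-0.59, 6.65, -0.01] turn [0.01, 0.01, 1.37] rows>= 4.0
```

play_rows(series=[0.1,1.6,0,0,0,0.3,-1,0.1,3.2,0,0,0,0.9,-1,0,4.8,0,0,0,1.37,-1,-0.3,6.3,0,0,0,1.37,-1,-0.59,6.65,0,0,0,1.37,-1,-0.59,6.65,0,0,0,1.37,-1,-0.59,6.65,0,0,0,1.37,-1,-0.59,6.65,0,0,0,1.37,-1])

```text
time: 14.63
tool_pos: [0.4283, 0.2858, 0.0201]
ee_rot: [-0.0, 0.025, 1.0, -0.0]
ft_force: [0.2, -0.5, -1.7]
grip_width: 0.0395
grasp_force: 42.2
```

```bash
python3 - <<'E'
from h import *
st(); go(*tgt(1,-.012)); X=[tgt(1,0)[0]+TIP,tgt(1,0)[1],.035]
crop("top",X,"a1.png",25,16)
E
```

```text
t 14.6333 tcp [0.4283 0.2858 0.0201] blade -2.89 tilt 0.03 F [ 0.2 -0.5 -1.7] w 0.0395 gf 42.2
shift [-0.21, 0.01, -0.04] turn [-0.0, -0.0, -0.02] rows>= 0.1
a1.png origin 150 186 x 16
```

View pics/a1.png

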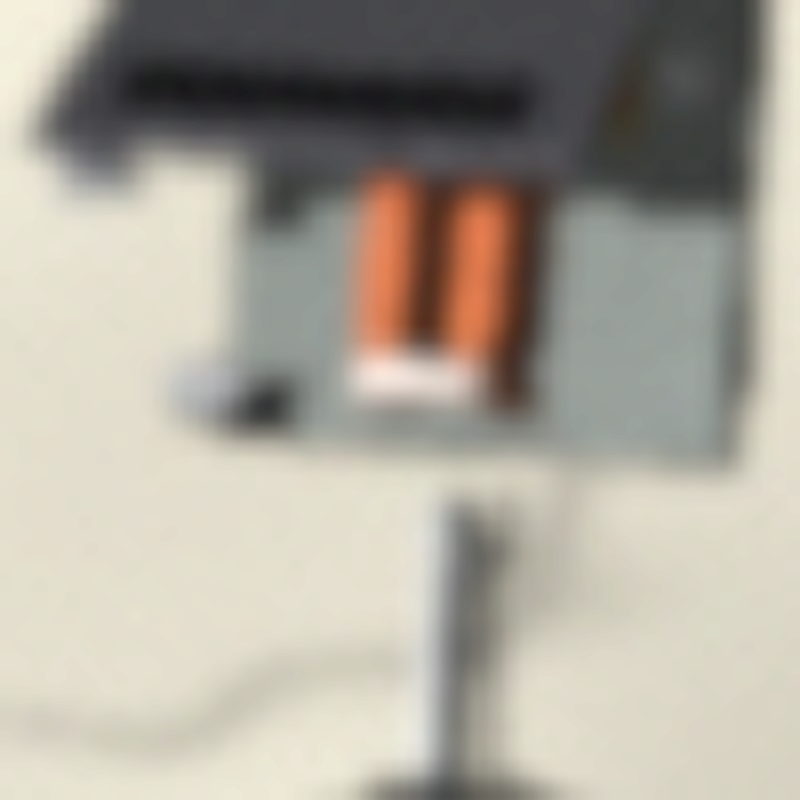

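play_rows(series=[-0.1,0.04,0,0,0,0,-1,-0.3,0.04,0,0,0,0,-1,-0.5,0.04,0,0,0,0,-1,-0.65,0.04,0,0,0,0,-1,-0.75,0.04,0,0,0,0,-1,-0.85,0.04,0,0,0,0,-1,-0.95,0.04,0,0,0,0,-1,-1.0,0.04,0,0,0,0,-1])

```text
time: 15.35
tool_pos: [0.4533, 0.2857, 0.0203]
ee_rot: [-0.0, 0.025, 1.0, -0.0]
ft_force: [-0.3, 0.1, -2.4]
grip_width: 0.0391
grasp_force: 42.3
```

play_rows(series=[-0.06,0,0,0,0,0,-1,-0.12,0,0,0,0,0,-1,-0.18,0,0,0,0,0,-1,-0.24,0,0,0,0,0,-1])

```text
time: 15.68
tool_pos: [0.4591, 0.2855, 0.0203]
ee_rot: [-0.0, 0.025, 1.0, -0.0]
ft_force: [-1.4, -0.1, -2.0]
grip_width: 0.0395
grasp_force: 42.2
```

play_rows(series=[-0.15,0,0,0,0,0,-1,-0.3,0,0,0,0,0,-1,-0.45,0,0,0,0,0,-1,-0.6,0,0,0,0,0,-1,-0.75,0,0,0,0,0,-1,-0.9,0,0,0,0,0,-1,-1.03,0,0,0,0,0,-1,-1.13,0,0,0,0,0,-1])

```text
time: 16.35
tool_pos: [0.4878, 0.2841, 0.0203]
ee_rot: [0.0, 0.025, 1.0, -0.0]
ft_force: [-0.7, -0.6, -1.9]
grip_width: 0.0391
grasp_force: 42.2
```

play_rows(series=[-0.03,0,0,0,0,0,-1,-0.06,0,0,0,0,0,-1,-0.09,0,0,0,0,0,-1,-0.12,0,0,0,0,0,-1,-0.15,0,0,0,0,0,-1,-0.17,0,0,0,0,0,-1])

```text
time: 16.85
tool_pos: [0.4909, 0.2837, 0.0202]
ee_rot: [-0.001, 0.025, 1.0, -0.0]
ft_force: [-7.1, 1.5, -0.3]
grip_width: 0.0394
grasp_force: 42.3
```

U1 also takes the blade fully. I retract and return the gauge to the sheet.

play_rows(series=[0.5,0,0,0,0,0,-1,1.3,0,0,0,0,0,-1,2.1,0,0,0,0,0,-1,2.7,0,0,0,0,0,-1,2.9,0,0,0,0,0,-1,2.9,0,-1,0,0,0,-1,2.9,0,-2.2,0,0,0,-1,2.8,0,-3.4,0,0,0,-1])

```text
time: 17.52
tool_pos: [0.421, 0.2873, 0.1063]
ee_rot: [-0.0, 0.025, 1.0, -0.0]
ft_force: [1.1, 1.3, -2.0]
grip_width: 0.0397
grasp_force: 42.1
```

```bash
python3 - <<'E'
from h import *
st(); a=go(.435,.10,.11,40); a=go(.4474,.0153,.05,91.4,a)
E
```

```text
t 17.5167 tcp [0.421  0.2873 0.1063] blade -2.82 tilt 0.06 F [ 1.1  1.3 -2. ] w 0.0397 gf 42.1
shift [-0.93, -7.45, -0.14] turn [-0.01, -0.01, -7.14] rows>= 6.0
shift [1.8, -2.91, 2.4] turn [-0.0, -0.0, -8.57] rows>= 7.2
```

play_rows(series=[-0.3,-1.4,-0.1,0,0,0,-1,-0.6,-2.8,-0.14,0,0,-1.1,-1,-0.9,-4.2,-0.14,0,0,-2.2,-1,-0.93,-5.6,-0.14,0,0,-3.4,-1,-0.93,-7,-0.14,0,0,-4.6,-1,-0.93,-7.45,-0.14,0,0,-5.8,-1,-0.93,-7.45,-0.14,0,0,-7,-1,-0.93,-7.45,-0.14,0,0,-7.14,-1])

```text
time: 18.18
tool_pos: [0.4357, 0.0995, 0.1093]
ee_rot: [0.001, -0.344, 0.939, 0.0]
ft_force: [-0.2, -0.2, -3.3]
grip_width: 0.0393
grasp_force: 42.2
```

play_rows(series=[0.2,-0.4,0,0,0,-1.1,-1,0.5,-0.8,0.3,0,0,-2.2,-1,0.8,-1.2,0.6,0,0,-3.3,-1,1.1,-1.6,1,0,0,-4.4,-1,1.4,-2,1.4,0,0,-5.5,-1,1.7,-2.4,1.8,0,0,-6.6,-1,1.8,-2.9,2.2,0,0,-7.7,-1,1.8,-2.9,2.2,0,0,-8.5,-1])

```text
time: 18.85
tool_pos: [0.4475, 0.0149, 0.0524]
ee_rot: [0.001, 0.714, -0.7, -0.0]
ft_force: [0.0, 0.3, -2.0]
grip_width: 0.0392
grasp_force: 42.1
```

play_rows(series=[0,0,0,0,0,0,-1,0,0,0,0,0,0,-1])

```text
time: 19.02
tool_pos: [0.4481, 0.0163, 0.054]
ee_rot: [-0.0, 0.711, -0.703, 0.0]
ft_force: [0.6, 0.3, -2.9]
grip_width: 0.0393
grasp_force: 42.1
```

```bash
python3 - <<'E'
from h import *
st(); a=go(.4474,.0153,.0045,91.4)
E
```

```text
t 19.0167 tcp [0.4481 0.0163 0.054 ] blade 90.7 tilt 0.03 F [ 0.6  0.3 -2.9] w 0.0393 gf 42.1
shift [0.04, 0.03, 1.98] turn [-0.0, 0.0, -0.12] rows>= 1.2
```

play_rows(series=[0.04,0.03,0.8,0,0,-0.12,-1,0.04,0.03,1.5,0,0,-0.12,-1,0.04,0.03,1.8,0,0,-0.12,-1,0.04,0.03,1.92,0,0,-0.12,-1,0.04,0.03,1.97,0,0,-0.12,-1,0.04,0.03,1.97,0,0,-0.12,-1,0.04,0.03,1.97,0,0,-0.12,0.5,0.04,0.03,1.97,0,0,-0.12,0.8])

```text
time: 19.68
tool_pos: [0.4477, 0.0152, 0.0055]
ee_rot: [-0.001, 0.717, -0.697, 0.0]
ft_force: [-0.4, -0.2, 0.4]
grip_width: 0.0624
grasp_force: 0.0
```

play_rows(series=[0,0,0,0,0,0,0.9,0,0,0,0,0,0,0.9,0,0,0,0,0,0,0.9,0,0,-1,0,0,0,0.9,0,0,-2.5,0,0,0,0.9,0,0,-4,0,0,0,0.5,0,0,-5.5,0,0,0,0,0,0,-6.5,0,0,0,-1])

```text
time: 20.35
tool_pos: [0.4478, 0.0149, 0.1709]
ee_rot: [-0.002, 0.718, -0.697, 0.001]
ft_force: [0.4, 0.3, 0.5]
grip_width: 0.047
grasp_force: 0.0
```

```bash
python3 - <<'E'
from h import *
st()
for i in (1,2):
    u0,v,yw=UN[i]; c,s=np.cos(np.radians(yw)),np.sin(np.radians(yw))
    for u in (u0-.036,u0-.045): print(i,(u*c-v*s).round(4),(u*s+v*c).round(4))
u0,v,yw=UN[2];c,s=np.cos(np.radians(yw)),np.sin(np.radians(yw));u=u0-.038;a=go(u*c-v*s,u*s+v*c,.17,90)
E
```

```text
t 20.35 tcp [0.4478 0.0149 0.1709] blade 91.7 tilt 0.23 F [0.4 0.3 0.5] w 0.047 gf 0.0
1 0.5858 0.2784
1 0.5768 0.2789
2 0.5946 0.1347
2 0.5856 0.1339
shift [-4.61, -5.93, 0.07] turn [-0.04, 0.01, 0.28] rows>= 4.5
```

```bash
python3 - <<'E'
from h import *
go(.634,.138,.165,90)
E
```

```text
shift [-4.7, -7.59, 0.27] turn [-0.04, 0.01, 0.28] rows>= 5.4
```

play_rows(series=[-4.7,-7.59,0.27,0,0,0.28,-1,-4.7,-7.59,0.27,0,0,0.28,-1,-4.7,-7.59,0.27,0,0,0.28,-1,-4.7,-7.59,0.27,0,0,0.28,-1,-4.7,-7.59,0.27,0,0,0.28,-1,-4.7,-7.59,0.27,0,0,0.28,-1,-4.7,-7.59,0.27,0,0,0.28,-1,-4.7,-7.59,0.27,0,0,0.28,-1])

```text
time: 21.02
tool_pos: [0.6331, 0.1381, 0.1591]
ee_rot: [0.001, 0.707, -0.707, -0.0]
ft_force: [-0.6, -0.2, -0.2]
grip_width: -0.0
grasp_force: 0.0
```

```bash
python3 - <<'E'
from h import *
st(); o=None
for x,z in ((.634,.128),(.622,.112),(.612,.096),(.603,.08),(.597,.07),(.594,.06)): go(x,.138+(x-.634)*.093,z,90)
p,d=snap("top","t2.png"); W=world("top",d); X,Y,Z=[W[...,k] for k in range(3)]
for y0 in (.277,.003,-.13):
    q=W[(abs(Y-y0)<.04)&(X>.57)&(X<.69)&(Z>.062)&(Z<.14)&(d>.5)]; s=np.linalg.lstsq(np.c_[q[:,:2],np.ones(len(q))],q[:,2],rcond=None)[0]; print(y0,np.arctan(np.hypot(*s[:2])))
E
```

```text
t 21.0167 tcp [0.6331 0.1381 0.1591] blade 90.01 tilt 0.11 F [-0.6 -0.2 -0.2] w -0.0 gf 0.0
shift [0.0, -0.04, 1.25] turn [0.02, -0.01, 0.0] rows>= 0.7
shift [0.05, 0.44, 1.89] turn [0.02, -0.01, 0.0] rows>= 1.2
shift [0.08, 0.84, 2.53] turn [0.02, -0.01, 0.0] rows>= 1.6
shift [0.12, 1.2, 3.17] turn [0.02, -0.01, 0.0] rows>= 2.0
shift [0.14, 1.44, 3.57] turn [0.02, -0.01, 0.0] rows>= 2.3
shift [0.15, 1.56, 3.97] turn [0.02, -0.01, 0.0] rows>= 2.6
0.277 0.8428079983149174
0.003 0.7181893697323779
-0.13 0.7181034543088798
```

play_rows(series=[0,0,0.8,0,0,0,-1,0,0,1.4,0,0,0,-1,0.05,0.44,2.0,0,0,0,-1,0.08,0.84,2.6,0,0,0,-1,0.12,1.2,3.2,0,0,0,-1,0.14,1.44,3.6,0,0,0,-1,0.15,1.56,3.9,0,0,0,-1,0.15,1.6,4.0,0,0,0,-1])

```text
time: 21.73
tool_pos: [0.5932, 0.1337, 0.0615]
ee_rot: [-0.001, 0.707, -0.707, 0.001]
ft_force: [-2.9, -1.9, 20.3]
grip_width: -0.0003
grasp_force: 9.6
```

play_rows(series=[0,0,0.06,0,0,0,-1,0,0,0.1,0,0,0,-1,0,0,0.1,0,0,0,-1])

```text
time: 21.98
tool_pos: [0.5932, 0.1336, 0.0613]
ee_rot: [-0.001, 0.707, -0.707, 0.001]
ft_force: [-7.0, -1.5, 22.2]
grip_width: -0.0001
grasp_force: 11.0
```

play_rows(series=[0,0,-1.5,0,0,0,-1,0,0,-3,0,0,0,-1,0,0,-4.3,0,0,0,-1,0,0,-4.3,0,0,0,-1])

```text
time: 22.32
tool_pos: [0.5961, 0.1348, 0.1735]
ee_rot: [-0.005, 0.707, -0.707, 0.002]
ft_force: [0.9, 1.0, 1.4]
grip_width: 0.0002
grasp_force: 0.0
```

```bash
python3 - <<'E'
from h import *
st(); p,d=snap("top"); W=world("top",d); X,Y,Z=[W[...,k] for k in range(3)]
q=Z[(abs(Y-.135)<.04)&(X>.59)&(X<.66)&(d>.5)&(Z<.14)]; print(np.percentile(q,[5,50,95]))
go(.626,.2765,.165,90)
E
```

```text
t 22.3167 tcp [0.5961 0.1348 0.1735] blade 90.05 tilt 0.62 F [0.9 1.  1.4] w 0.0002 gf 0.0
[0.0586304  0.06269223 0.06653369]
shift [-5.68, -1.25, 0.24] turn [-0.06, 0.03, 0.0] rows>= 3.5
```

U2's cover is latched (its top stays at z≈0.062). Next is U1.

play_rows(series=[-5.68,-1.25,0.24,0,0,0,-1,-5.68,-1.25,0.24,0,0,0,-1,-5.68,-1.25,0.24,0,0,0,-1,-5.68,-1.25,0.24,0,0,0,-1,-5.68,-1.25,0.24,0,0,0,-1,-5.68,-1.25,0.24,0,0,0,-1])

```text
time: 22.87
tool_pos: [0.6234, 0.2767, 0.1581]
ee_rot: [0.001, 0.708, -0.707, -0.0]
ft_force: [0.2, -0.7, 0.5]
grip_width: 0.0002
grasp_force: 0.0
```

```bash
python3 - <<'E'
from h import *
st(); go(.626,.2765,.128,90); go(.586,.2784,.062,90)
E
```

```text
t 22.8667 tcp [0.6234 0.2767 0.1581] blade 90.08 tilt 0.15 F [ 0.2 -0.7  0.5] w 0.0002 gf 0.0
shift [0.0, -0.11, 1.2] turn [0.02, -0.01, 0.01] rows>= 0.7
shift [-0.08, 1.49, 3.85] turn [0.02, -0.01, 0.01] rows>= 2.5
```

play_rows(series=[0,-0.05,0.8,0,0,0,-1,0,-0.05,1.4,0,0,0,-1,0,0.4,2.0,0,0,0,-1,0,0.8,2.6,0,0,0,-1,-0.05,1.15,3.2,0,0,0,-1,-0.08,1.4,3.6,0,0,0,-1,-0.08,1.5,3.9,0,0,0,-1,-0.08,1.5,4.0,0,0,0,-1])

```text
time: 23.53
tool_pos: [0.5867, 0.2768, 0.0611]
ee_rot: [0.0, 0.707, -0.707, 0.0]
ft_force: [-9.6, -1.6, 28.5]
grip_width: 0.0002
grasp_force: 14.4
```

play_rows(series=[0,0,0.06,0,0,0,-1,0,0,0.1,0,0,0,-1,0,0,0.1,0,0,0,-1])

```text
time: 23.78
tool_pos: [0.5868, 0.2769, 0.0611]
ee_rot: [-0.0, 0.707, -0.707, 0.0]
ft_force: [-11.7, -3.2, 28.7]
grip_width: 0.0
grasp_force: 14.5
```

play_rows(series=[0,0,-1.5,0,0,0,-1,0,0,-3,0,0,0,-1,0,0,-4.6,0,0,0,-1,0,1.5,-6,0,0,0,-1,0,3,-7,0,0,0,-1,0,3,-7,0,0,0,-1])

```text
time: 24.28
tool_pos: [0.5101, 0.2774, 0.2365]
ee_rot: [0.003, -0.707, 0.707, 0.0]
ft_force: [0.4, 0.4, -0.4]
grip_width: -0.0002
grasp_force: 0.0
```

```bash
python3 - <<'E'
from h import *
st(); p,d=snap("top","t3.png"); W=world("top",d); X,Y,Z=[W[...,k] for k in range(3)]; ok=(d>.5)&(Z<.15)
for i,(u0,v,yw) in UN.items():
    c,s=np.cos(np.radians(yw)),np.sin(np.radians(yw)); U=X*c+Y*s-u0; V=-X*s+Y*c-v
    q=Z[ok&(abs(V)<.04)&(U>-.04)&(U<.04)]; print(i,np.percentile(q,[5,50,95]).round(4))
m=ok&(X>.36)&(X<.5)&(abs(Y-.05)<.16)
for nm,k in(("handle",m&(Z>.026)&(Y<.066)),("blade",m&(Z>.015)&(Y>.07))):
    q=W[k]; r=cv2.minAreaRect(q[:,:2].astype(np.float32)*1000) if len(q)>3 else 0; print(nm,len(q),r,q.mean(0).round(4),q.max(0).round(4))
b=cv2.resize(p[160:280,140:345],None,fx=3.9,fy=3.9,interpolation=cv2.INTER_CUBIC)[:,:,::-1]
cv2.imwrite("pics/fin.png",cv2.convertScaleAbs(b,alpha=1.6,beta=10))
E
```

```text
t 24.2833 tcp [0.5101 0.2774 0.2365] blade 89.97 tilt 0.3 F [ 0.4  0.4 -0.4] w -0.0002 gf 0.0
1 [0.0571 0.0621 0.0659]
2 [0.059  0.0627 0.066 ]
3 [0.0125 0.0916 0.1258]
4 [0.013  0.0922 0.1254]
handle 415 ((445.6984558105469, 19.01836395263672), (39.96489334106445, 92.42671966552734), 2.0977301597595215) [0.4461 0.0171 0.032 ] [0.4665 0.0652 0.037 ]
blade 36 ((442.5894775390625, 105.1631851196289), (67.89118194580078, 3.1444647312164307), 89.7104263305664) [0.4429 0.1091 0.0261] [0.4442 0.1391 0.0305]
```

View pics/fin.png

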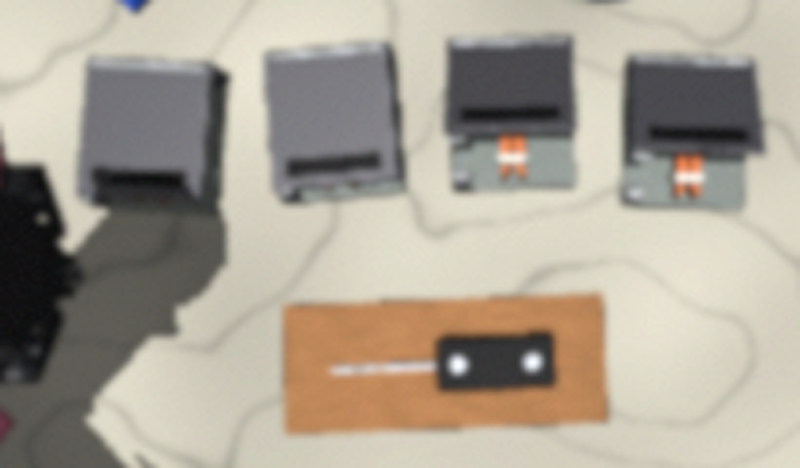

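The final crop shows the covers of U1 and U2 shut, U3 and U4 open with their pointers pushed in, and the gauge flat and wholly on the sheet. I hand the job in.

```bash
python3 - <<'E'
from h import *
print(order.sign_off())
E
```

```text
the job is handed in; nothing more can be done
None
```

Job handed in (result not reported): of the four grey modules found, the two on the left took the blade fully and are latched shut, the two on the right jammed and stand open, and the gauge lies flat on its sheet.

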